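Shut the dry box and pick out the soaked moisture absorber by weight

ROBOT

A 6-joint arm with a two-finger parallel gripper is mounted at the origin on the work surface. World frame = base frame: x ahead of the robot, y to its left, z up, the work surface at z = 0. Lengths are in m, angles in rad, forces in N, time in s.
With the tool pointing down it reaches from about 0.325 to 0.775 m from the base axis. Payload 5.5 kg.
Tool frame: the origin (TCP) lies midway between the tips of the shut fingers; the grasp point (between the pads) lies 19 mm behind it (manip.hold_point_z is the distance from the TCP to the grasp point, in m); z points along the fingers, y is the line along which they close (so a half turn about z gives the same grasp; the last joint's range is limited). The gripper opens to 88 mm and grips with 3 to 60 N. Pads are 20 mm wide; open, the fingers measure 115 mm over their backs; the gripper's body (75 mm by 178 mm) begins 61 mm behind the grasp point.
Start: joints at [1.128, 0.091, 1.231, -0, 1.82, -0.057], TCP at [0.226, 0.556, 0.223] pointing down, gripper open.
Joint ranges: [-2.87, 2.87], [-0.86, 2.18], [0.17, 2.46], [-1.51, 4.65], [0.06, 2.69], [-2.65, 2.65]. Speed limits (rad/s): [2.57, 2.57, 3.01, 3.14, 3.14, 3.14].

INTERFACE

Orientations are given as [roll, pitch, yaw] about the fixed x, y, z axes, in that order (R = Rz(yaw) Ry(pitch) Rx(roll)).
In Python, from plant import manip gives the robot as it stands.
- The arm moves only by the tool move_arm, never from a script. Its argument "steps" is a list of rows, each a list of 5 numbers: the shift along the tool's x, y, z in units of 30 mm (1.0 is 30 mm), then the turn about the tool's z in units of 6 degrees (1.0 is 6 degrees), then the finger opening in mm, from 0 to 87.8. A call has 1 to 12 rows; each row is the pose to reach, as a shift and turn from the pose commanded when the call began, along the tool's axes at that moment; what a row does not reach only later rows make up. A row lasts 1/12 s, in which the tool goes at most 41.7 mm and 7.16 degrees, less where a joint would pass 70% of its speed; a pose out of reach is approached as far as the arm can. A call with a gripper value outside its range is refused whole. The fingers move at their own pace and stop on an object; "newtons" is the grip in N (left out, the last holds). Time passes only in rows, so rows that repeat a pose let the fingers close. It gives the time, the measured TCP pose, the force, the opening and the grip force at its end, in the units of the state.
- manip.get_obs(): the state, without advancing time (a new reading comes with each control period).
- manip.capture(name): name is "scene" or "top"; returns (picture, depth): 480x640x3 uint8, red, green, blue; 480x640 float32, m along the optical axis (not along the pixel's ray), 0 where there is no reading.
- manip.camera_model(name): a dict with "mtx" (3x3 intrinsics, pixels), "R" (3x3) and "t" (3): a world point X has camera coordinates R X + t. Camera axes: x right, y down, z forward; pixel columns grow to the right and rows downward; lengths in m; the calibration is good to about 2 mm. A picture is of the moment at which its call begins. camera_model takes no time and is no camera call.
- manip.job_done(): hands the job in; it is judged then, once.
The state is a dict: "time": time; "joint_pos": joint angles; "joint_velocities": joint speeds; "joint_torque": joint torques, N m; "eef_pos": TCP position; "orientation": TCP orientation; "force": force on the tool from outside, world axes, zero at the start; "ft_torque": the same for the moment, N m; "finger_gap": finger opening in m; "gripper_force": force on a finger pad.
Only numpy, scipy, OpenCV 4.12 (cv2) and the standard library are available. Lean on these libraries where they do the work, as an engineer would, in place of code of your own. Each camera call takes 0.05 s, during which the arm holds its last target. There are 200 camera calls.

TASK

First press the dry box's open lid down at its near edge until it clicks and the catch holds it fully shut by itself. Then one of the three identical moisture-absorber tins on the blue mat is soaked and so the heaviest: heft them to find out which, keeping them upright and leaving the other two standing on the mat, and finish still holding the heaviest one upright in the gripper, still, about 20 cm above the table, touching nothing else (do not put it down or let go). Leave the zoom lens, the L-bracket and the steel tray where they are.

Things in the scene. Friction and masses are not known exactly. Their poses are not given: they have to be found in the camera images.
- drybox: fixed clear plastic box with black trim, 200 (x) x 170 (y) x 110 mm high, origin at the centre of its underside; its own -x side is the front, with the orange catch, roughly facing the robot; its lid is hinged along the top of the far (+x) side
- lid (a joint): lid angle in rad: 0 is fully shut, grows as it opens upward; starts at 0.35 to 0.75 and stays where left. Grey-framed clear lid, 225 mm from hinge to near edge, 176 wide, 8 thick, underside level with the hinge line. Below about 0.1 rad a rib under it meets a sprung roller catch: about 12 N down at the near edge pushes it past, then it snaps to 0 and stays
- lid_edge (a point): centre of the orange press pad (24 x 60 mm) on top of the lid, 15 mm in from the near edge and 210 mm from the hinge; moves with the lid; 119 mm above the table when shut
- lid_hinge (a point): middle of the lid's hinge line, 110 mm above the table; its axes are those of the box (hinge line along y, the shut lid lies towards -x)
- mat: fixed blue fabric mat, 150 (x) x 360 (y) x 3 mm, origin at the centre of its underside, the tins stand on it
- tin_a: one of three identical closed tins: steel, 52 mm diameter, green band, aluminium cap 54 mm diameter (top 14 mm), 68 mm high in all; origin at the centre of its underside, z up. Starts upright on the mat, about 110 mm from its neighbour in a row along the mat's y, in random order. Two weigh about 0.2 kg each, the third about 0.4 kg; which cannot be seen
- tin_b: one of three identical closed tins: steel, 52 mm diameter, green band, aluminium cap 54 mm diameter (top 14 mm), 68 mm high in all; origin at the centre of its underside, z up. Starts upright on the mat, about 110 mm from its neighbour in a row along the mat's y, in random order. Two weigh about 0.2 kg each, the third about 0.4 kg; which cannot be seen
- tin_c: one of three identical closed tins: steel, 52 mm diameter, green band, aluminium cap 54 mm diameter (top 14 mm), 68 mm high in all; origin at the centre of its underside, z up. Starts upright on the mat, about 110 mm from its neighbour in a row along the mat's y, in random order. Two weigh about 0.2 kg each, the third about 0.4 kg; which cannot be seen
- zoom_lens: black zoom lens standing upright, 78 mm diameter, 140 mm high, with a red ring; origin at the centre of its underside; a bystander, leave it where it is
- bracket: aluminium L-bracket, foot 50 x 70 x 6 mm, upright plate 70 mm high on the far side; origin at the centre of the foot's underside; a bystander, leave it where it is
- tray: small stainless tray, 90 x 130 x 18 mm; origin at the centre of its underside; a bystander, leave it where it is
Not all that is in view belongs to the job. Leave any red look-alike of the tin_b alone.

How it is judged:
By the outcome, as a careful person would: the job done as asked, in the order asked, and still so for the second after the job is handed in, while the arm keeps its last pose, push and grip.
It also fails if it takes over 72 s, if anything falls off the work surface, if the arm or the gripper's body presses on something with over 40 N, if the wrist force passes 120 N, or if a joint passes its speed limit or range.

## Working session

There is one attempt and no reset: what is moved stays moved. The work goes in short steps, Python scripts to look and compute and a tool call to move; the robot and the scene stay as the last step left them, time stands still between calls to the robot, and variables do not carry over. Pictures are saved under pics/ and viewed, at most 10 in all, crops included, and the job is handed in when it is done.

Besides the shell and the picture viewer there is one more tool, called after "Emit:" as name(argument=value, ...), one argument or row to a line, values as JSON. move_arm: Moves the arm, as the interface text tells. Its arguments: {"type":"object","properties":{"steps":{"type":"array","items":{"type":"array","items":{"type":"number"}}},"newtons":{"type":"number"}},"required":["steps"]}

```bash
mkdir -p pics; cat > h.py <<'E'
import numpy as np, cv2
from plant import manip
def cap(n,f):
    p,d=manip.capture(n); cv2.imwrite('pics/'+f+'.png',p[:,:,::-1]); np.save(f+'.npy',d); return p,d
def world(n,u,v,z):
    m=manip.camera_model(n);K=np.array(m['mtx']);R=np.array(m['R']);t=np.array(m['t'])
    return R.T@(np.linalg.inv(K)@np.array([u,v,1.])*z-t)
def onplane(n,u,v,h):
    m=manip.camera_model(n);K=np.array(m['mtx']);R=np.array(m['R']);t=np.array(m['t'])
    c=-R.T@t; r=R.T@(np.linalg.inv(K)@np.array([u,v,1.])); return c+r*(h-c[2])/r[2]
E
python3 - <<'E'
from h import *
cap('scene','s1');cap('top','t1')
for n in('scene','top'):
    m=manip.camera_model(n);print(n,-np.array(m['R']).T@m['t'])
print(manip.get_obs())
E
```

```text
scene [ 1.20089602 -0.53093261  0.81486674]
top [ 0.35772442 -0.00265311  1.21781779]
{'time': 0.1, 'joint_pos': array([ 1.12830296e+00,  9.17941468e-02,  1.23173872e+00, -3.54127712e-05,
        1.81977710e+00, -5.66962919e-02]), 'joint_velocities': array([-0.00052438, -0.00130807, -0.00287627,  0.00054571, -0.0004323 ,
        0.0010514 ]), 'joint_torque': array([ 2.30192185e-03, -4.47854805e+01, -4.07570171e+01,  7.00383168e-02,
        2.83979560e-02, -9.40497421e-05]), 'eef_pos': array([0.22568149, 0.55566728, 0.22162871]), 'orientation': array([-3.13987616e+00, -6.30323980e-05,  2.75578682e+00]), 'force': array([ 0.04257348,  0.1485588 , -0.37599962]), 'ft_torque': array([-0.06200198,  0.04594348, -0.03170309]), 'gripper_force': 0.0, 'finger_gap': 0.08749231971552925}
```

View pics/t1.png

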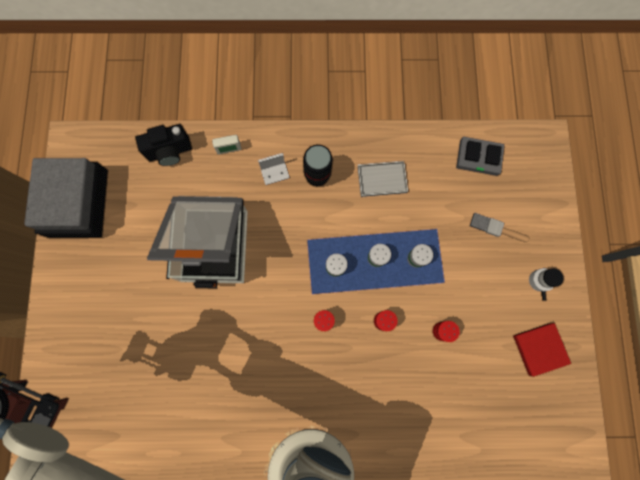

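View pics/s1.png

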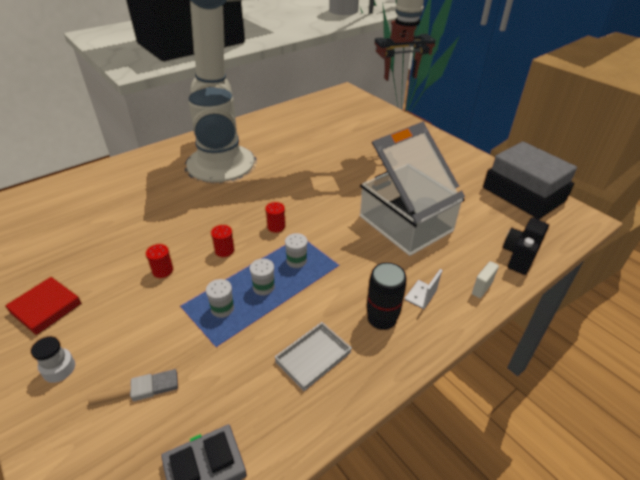

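The top view shows the orange press pad at about (188,254). The white-capped tins with green bands stand on the blue mat at (336,264), (380,255) and (422,254). The red cans at (324,321), (386,320) and (447,330) are off the mat, so they are look-alikes. I'll measure and check with one crop.

```bash
python3 - <<'E'
from h import *
p=cv2.imread('pics/t1.png');d=np.load('t1.npy')
hsv=cv2.cvtColor(p,cv2.COLOR_BGR2HSV)
m=cv2.inRange(hsv,(5,180,110),(15,255,255));m[:, :165]=0;m[:,215:]=0;m[:240]=0;m[265:]=0
ys,xs=np.nonzero(m);print('pad px',xs.mean(),ys.mean(),len(xs))
P=np.array([world('top',x,y,d[y,x]) for x,y in zip(xs,ys)]);print('pad',np.median(P,0),P.min(0),P.max(0))
(c,s,a)=cv2.minAreaRect(np.c_[xs,ys].astype(np.float32));print(c,s,a)
for u,v in((336,264),(380,255),(422,254)):
    w=np.zeros(p.shape[:2],np.uint8);cv2.circle(w,(u,v),18,255,-1)
    k=cv2.bitwise_and(cv2.inRange(hsv,(0,0,120),(180,70,255)),w)
    y,x=np.nonzero(k);cc,r=cv2.minEnclosingCircle(np.c_[x,y].astype(np.float32))
    print('tin',cc,r,onplane('top',*cc,.071),world('top',u,v,d[v,u]))
for n,u,v in(('lidleft back',171,199),('lid right back',243,199),('frontL',168,278),('frontR',240,284),('lens',318,160)):
    print(n,world('top',u,v,d[v,u]),onplane('top',u,v,.11))
cv2.imwrite('pics/c1.png',cv2.resize(p[180:345,140:470],(800,400),interpolation=cv2.INTER_CUBIC))
E
```

```text
pad px 188.43558282208588 253.47852760736197 163
pad [0.51728992 0.26350258 0.24545138] [ 0.35772442 -0.00265311  0.23661451] [0.52710035 0.29256821 1.21781779]
(188.5, 253.0) (6.0, 27.0) 90.0
tin (335.9285583496094, 263.5) 10.940107345581055 [ 0.51895813 -0.06665067  0.071     ] [ 0.5166622  -0.06640992  0.07821321]
tin (379.6849365234375, 253.48629760742188) 10.824679374694824 [ 0.54432622 -0.17955524  0.071     ] [ 0.54040903 -0.18025309  0.07085118]
tin (421.9479064941406, 254.0208282470703) 10.770584106445312 [ 0.54238805 -0.28827989  0.071     ] [ 0.54322223 -0.28962458  0.06615337]
lidleft back [7.12425513e-01 3.86290508e-01 5.49623692e-04] [0.68053265 0.35131874 0.11      ]
lid right back [0.68073958 0.16945605 0.10664341] [0.67976383 0.16893615 0.11      ]
frontL [0.48028253 0.3489018  0.10558713] [0.47979627 0.34750698 0.11      ]
frontR [0.47456459 0.18796302 0.00154302] [0.46414578 0.1709655  0.11      ]
lens [ 0.77116096 -0.02169134  0.14233719] [ 0.78359203 -0.02226377  0.11      ]
```

View pics/c1.png

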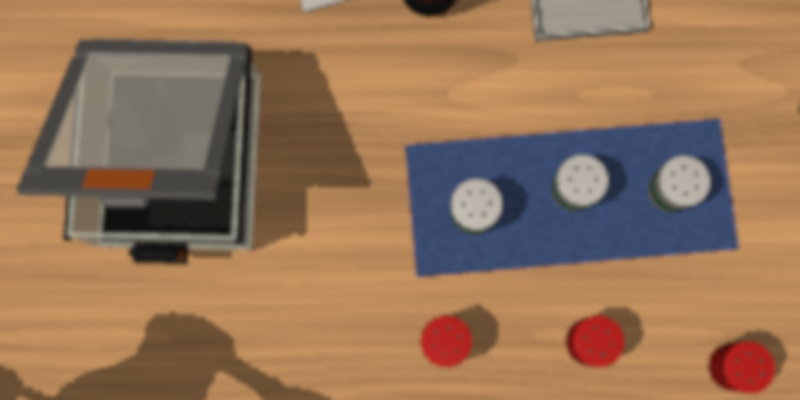

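The crop confirms three white-capped, green-banded tins on the mat; the three red cans stay untouched. The lid pad is at about (0.517, 0.262, 0.247), so the lid angle is about 0.66 rad. Moving above the pad with the fingers shut.

Emit:
move_arm(
  steps=[
    [0, 0, -1.4, 0, 0],
    [0, 0, -2.7, -1, 0],
    [-12.6, -5.5, -2.7, -3.7, 0],
    [-12.6, -5.5, -2.7, -3.7, 0],
    [-12.6, -5.5, -2.7, -3.7, 0],
    [-12.6, -5.5, -2.7, -3.7, 0],
    [-12.6, -5.5, -2.7, -3.7, 0],
    [-12.6, -5.5, -2.7, -3.7, 0],
    [-12.6, -5.5, -2.7, -3.7, 0],
    [-12.6, -5.5, -2.7, -3.7, 0],
    [-12.6, -5.5, -2.7, -3.7, 0],
    [-12.6, -5.5, -2.7, -3.7, 0],
  ],
  newtons=10,
)

```text
time: 1.1
eef_pos: [0.5149, 0.259, 0.3033]
orientation: [-3.141, -0.001, -3.14]
force: [1.2, 0.8, 0.3]
finger_gap: 0.0115
gripper_force: 0.0
```

Emit:
move_arm(
  steps=[
    [0, 0, 1, 0, 0],
    [0, 0, 1.7, 0, 0],
    [0.1, 0, 2.0, 0, 0],
    [0.3, 0, 2.4, 0, 0],
    [0.5, 0, 2.8, 0, 0],
    [0.67, 0, 3.1, 0, 0],
    [0.83, 0, 3.4, 0, 0],
    [1.0, 0, 3.75, 0, 0],
    [1.1, 0, 4.1, 0, 0],
    [1.2, 0, 4.25, 0, 0],
    [1.3, 0, 4.4, 0, 0],
    [1.3, 0, 4.5, 0, 0],
  ],
)

```text
time: 2.1
eef_pos: [0.4744, 0.2608, 0.1683]
orientation: [-3.141, -0.001, -3.14]
force: [-0.2, 0.3, 0.8]
finger_gap: 0.0011
gripper_force: 0.3
```

Emit:
move_arm(
  steps=[
    [0, 0, 0.3, 0, 0],
    [0.05, 0, 0.6, 0, 0],
    [0.1, 0, 0.8, 0, 0],
    [0.1, 0, 0.95, 0, 0],
    [0.1, 0, 1.1, 0, 0],
    [0.1, 0, 1.2, 0, 0],
    [0.1, 0, 1.3, 0, 0],
    [0.1, 0, 1.4, 0, 0],
  ],
)

```text
time: 2.77
eef_pos: [0.4715, 0.2609, 0.1286]
orientation: [3.141, 0.0, -3.14]
force: [-2.9, -0.6, 5.7]
finger_gap: 0.0006
gripper_force: 2.6
```

Emit:
move_arm(
  steps=[
    [0, 0, 0.08, 0, 0],
    [0, 0, 0.16, 0, 0],
    [0, 0, 0.24, 0, 0],
    [0, 0, 0.32, 0, 0],
    [0, 0, 0.38, 0, 0],
    [0, 0, 0.38, 0, 0],
  ],
)

```text
time: 3.27
eef_pos: [0.472, 0.2608, 0.1181]
orientation: [3.141, 0.002, -3.14]
force: [-5.7, -2.8, 13.8]
finger_gap: 0.0002
gripper_force: 7.1
```

Emit:
move_arm(
  steps=[
    [0, 0, 0.08, 0, 0],
    [0, 0, 0.12, 0, 0],
    [0, 0, 0.12, 0, 0],
  ],
)

```text
time: 3.52
eef_pos: [0.4721, 0.2608, 0.1179]
orientation: [3.14, 0.004, -3.14]
force: [-12.0, -6.4, 28.3]
finger_gap: 0.0004
gripper_force: 13.9
```

Emit:
move_arm(
  steps=[
    [0, 0, -0.3, 0, 0],
    [0, 0, -1.5, 0, 0],
    [0, 0, -2.9, 0, 87],
    [0, -1.4, -3.5, 0, 87],
    [-1.6, -10.9, -3.5, 0, 87],
    [-1.6, -10.9, -3.5, 0, 87],
    [-1.6, -10.9, -3.5, 0, 87],
    [-1.6, -10.9, -3.5, 0, 87],
    [-1.6, -10.9, -3.5, 0, 87],
    [-1.6, -10.9, -3.5, 0, 87],
    [-1.6, -10.9, -3.5, 0, 87],
    [-1.6, -10.9, -3.5, 0, 87],
  ],
)

```text
time: 4.52
eef_pos: [0.5206, -0.0727, 0.2155]
orientation: [-3.139, -0.001, 3.136]
force: [1.3, 0.5, 0.3]
finger_gap: 0.0638
gripper_force: 0.0
```

```bash
python3 - <<'E'
from h import *
p,d=cap('top','t2');cap('scene','s2')
hsv=cv2.cvtColor(p[:,:,::-1].copy(),cv2.COLOR_BGR2HSV)
m=cv2.inRange(hsv,(5,180,110),(15,255,255));m[:, :165]=0;m[:,225:]=0;m[:240]=0;m[300:]=0
ys,xs=np.nonzero(m)
P=np.array([world('top',x,y,d[y,x]) for x,y in zip(xs,ys) if d[y,x]>0]);print('pad',len(xs),xs.mean(),ys.mean(),np.median(P,0))
q=cv2.imread('pics/s2.png')
cv2.imwrite('pics/c2.png',cv2.resize(np.hstack([q[120:320,180:500],p[170:370,100:460,::-1]]),(800,235)))
E
```

```text
pad 184 201.0 281.5 [0.47064331 0.26420081 0.11943532]
```

View pics/c2.png

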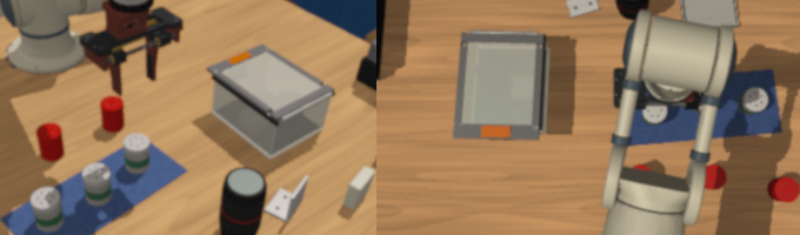

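The left crop shows the lid shut, and the pad at top pixel (201,281) measures z=0.119 m, so the catch holds. Hefting the first tin (y≈-0.067).

Emit:
move_arm(
  steps=[
    [0.1, 0.2, 0, 0, 87],
    [0.1, 0.2, 0, 0, 87],
    [0.1, 0.2, 1, 0, 87],
    [0.1, 0.2, 2.2, 0, 87],
    [0.1, 0.2, 3.4, 0, 87],
    [0.1, 0.2, 4.5, 0, 87],
    [0.1, 0.2, 5.4, 0, 87],
    [0.1, 0.2, 6.0, 0, 87],
    [0.1, 0.2, 6.5, 0, 87],
    [0.1, 0.2, 6.5, 0, 87],
    [0.1, 0.2, 6.5, 0, 87],
  ],
)

```text
time: 5.53
eef_pos: [0.5169, -0.0585, 0.0213]
orientation: [3.141, -0.001, -3.138]
force: [0.8, -0.2, 0.5]
finger_gap: 0.087
gripper_force: 0.0
```

Emit:
move_arm(
  steps=[
    [0, 0, 0, 0, 40],
    [0, 0, 0, 0, 40],
    [0, 0, 0, 0, 40],
    [0, 0, 0, 0, 40],
    [0, 0, 0, 0, 40],
    [0, 0, 0, 0, 40],
    [0, 0, 0, 0, 40],
    [0, 0, 0, 0, 40],
  ],
  newtons=25,
)

```text
time: 6.2
eef_pos: [0.5179, -0.0606, 0.0224]
orientation: [-3.141, 0.001, -3.14]
force: [0.1, -2.3, 4.6]
finger_gap: 0.0531
gripper_force: 25.0
```

Emit:
move_arm(
  steps=[
    [0, 0, -0.3, 0, 40],
    [0, 0, -0.7, 0, 40],
    [0, 0, -1.1, 0, 40],
    [0, 0, -1.4, 0, 40],
    [0, 0, -1.5, 0, 40],
    [0, 0, -1.5, 0, 40],
    [0, 0, -1.5, 0, 40],
    [0, 0, -1.5, 0, 40],
    [0, 0, -1.5, 0, 40],
    [0, 0, -1.5, 0, 40],
  ],
)

```text
time: 7.03
eef_pos: [0.517, -0.0601, 0.0659]
orientation: [3.141, -0.001, -3.14]
force: [-0.1, -0.7, -1.1]
finger_gap: 0.053
gripper_force: 25.0
```

```bash
python3 - <<'E'
from h import *
F=[]
for i in range(6):
    manip.capture('scene');o=manip.get_obs();F.append(np.r_[o['force'],o['joint_torque'][1:3]])
print(np.mean(F,0),np.std(F,0),o['eef_pos'],o['finger_gap'])
E
```

```text
[ 3.49100491e-01 -2.84649494e-02 -1.91248051e+00 -3.67859817e+01
 -4.10289735e+01] [0.33216414 0.62808046 0.49320327 0.02457093 0.01443957] [ 0.5173539  -0.0601618   0.06651811] 0.05304521988984196
```

About 1.9 N, so this one is light (0.2 kg). Setting it back down and going on to the middle tin.

Emit:
move_arm(
  steps=[
    [0, 0, 0.4, 0, 40],
    [0, 0, 0.8, 0, 40],
    [0, 0, 1.1, 0, 40],
    [0, 0, 1.35, 0, 40],
    [0, 0, 1.5, 0, 40],
    [0, 0, 1.5, 0, 40],
    [0, 0, 1.5, 0, 40],
    [0, 0, 1.5, 0, 87],
    [0, 0, 1.5, 0, 87],
    [0, 0, 1.5, 0, 87],
    [0, 0, 1.5, 0, 87],
    [0, 0, 1.5, 0, 87],
  ],
)

```text
time: 8.33
eef_pos: [0.5173, -0.0601, 0.0214]
orientation: [3.142, -0.0, -3.14]
force: [0.3, 0.4, -0.1]
finger_gap: 0.0827
gripper_force: 0.0
```

Emit:
move_arm(
  steps=[
    [0, 0, -0.2, 0, 87],
    [0, 0, -0.8, 0, 87],
    [0, 0, -1.8, 0, 87],
    [0, 0, -3, 0, 87],
    [0, 0, -4, 0, 87],
    [-0.8, -1.3, -4, 0, 87],
    [-0.8, -2.6, -4, 0, 87],
    [-0.8, -4.0, -4, 0, 87],
    [-0.8, -4.0, -4, 0, 87],
    [-0.8, -4.0, -4, 0, 87],
    [-0.8, -4.0, -4, 0, 87],
    [-0.8, -4.0, -4, 0, 87],
  ],
)

```text
time: 9.33
eef_pos: [0.5417, -0.179, 0.1418]
orientation: [3.141, 0.0, -3.139]
force: [-0.2, 0.5, 1.0]
finger_gap: 0.0867
gripper_force: 0.0
```

```bash
python3 - <<'E'
from h import *
cap('scene','s3')
F=[]
for i in range(5):
    manip.capture('scene');o=manip.get_obs();F.append(o['force'])
print(np.mean(F,0),o['eef_pos'],o['finger_gap'],o['time'])
q=cv2.imread('pics/s3.png');cv2.imwrite('pics/c3.png',cv2.resize(q[140:380,130:450],(800,600)))
E
```

```text
[ 0.1808237  -0.1127946  -0.09822607] [ 0.54173269 -0.179304    0.14180577] 0.08696638825924728 9.6333
```

View pics/c3.png

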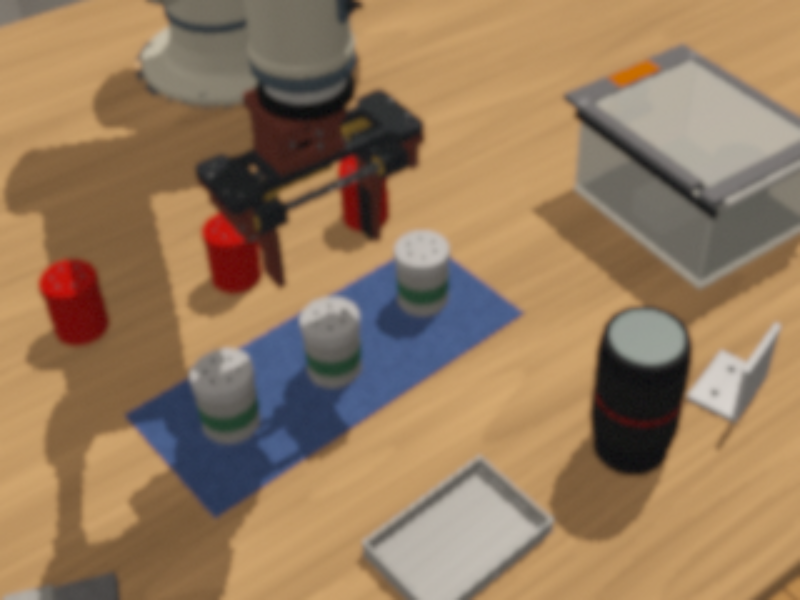

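The crop shows all three tins upright on the mat, at (422,270), (330,340) and (228,395). The gripper is directly above the middle one.

Emit:
move_arm(
  steps=[
    [0, 0, 1, 0, 87],
    [0, 0, 2, 0, 87],
    [0, 0, 3, 0, 87],
    [0, 0, 3.6, 0, 87],
    [0, 0, 4, 0, 87],
    [0, 0, 4, 0, 87],
    [0, 0, 4, 0, 40],
    [0, 0, 4, 0, 40],
    [0, 0, 4, 0, 40],
    [0, 0, 4, 0, 40],
    [0, 0, 4, 0, 40],
    [0, 0, 4, 0, 40],
  ],
)

```text
time: 10.63
eef_pos: [0.5421, -0.1805, 0.0227]
orientation: [-3.141, 0.002, -3.14]
force: [0.1, -0.2, 2.8]
finger_gap: 0.0531
gripper_force: 25.0
```

Emit:
move_arm(
  steps=[
    [0, 0, 0, 0, 40],
    [0, 0, 0, 0, 40],
    [0, 0, -0.3, 0, 40],
    [0, 0, -0.7, 0, 40],
    [0, 0, -1.1, 0, 40],
    [0, 0, -1.4, 0, 40],
    [0, 0, -1.5, 0, 40],
    [0, 0, -1.5, 0, 40],
    [0, 0, -1.5, 0, 40],
    [0, 0, -1.5, 0, 40],
    [0, 0, -1.5, 0, 40],
    [0, 0, -1.5, 0, 40],
  ],
)

```text
time: 11.63
eef_pos: [0.5412, -0.1799, 0.0658]
orientation: [3.141, -0.001, -3.14]
force: [0.3, 0.5, -3.5]
finger_gap: 0.0532
gripper_force: 25.0
```

```bash
python3 - <<'E'
from h import *
F=[]
for i in range(6):
    manip.capture('scene');o=manip.get_obs();F.append(o['force'])
print(np.mean(F,0),np.std(F,0),o['eef_pos'],o['finger_gap'])
E
```

```text
[ 0.06182342  0.11828485 -4.21386436] [0.387928   0.62347648 0.46349016] [ 0.5415719  -0.18009394  0.06654426] 0.05345907567917556
```

4.2 N against 1.9 N: the middle tin is the heavy one. Lifting it to 20 cm.

Emit:
move_arm(
  steps=[
    [0, 0, 0, 0, 40],
    [0, 0, -0.4, 0, 40],
    [0, 0, -1.1, 0, 40],
    [0, 0, -1.9, 0, 40],
    [0, 0, -2.7, 0, 40],
    [0, 0, -3.5, 0, 40],
    [0, 0, -4.2, 0, 40],
    [0, 0, -4.7, 0, 40],
    [0, 0, -5, 0, 40],
    [0, 0, -5, 0, 40],
    [0, 0, -5, 0, 40],
    [0, 0, -5, 0, 40],
  ],
  newtons=35,
)

```text
time: 12.93
eef_pos: [0.5412, -0.1799, 0.2152]
orientation: [3.141, -0.002, -3.14]
force: [0.8, 0.4, -4.5]
finger_gap: 0.0528
gripper_force: 35.0
```

Emit:
move_arm(
  steps=[
    [0, 0, 0, 0, 40],
    [0, 0, 0, 0, 40],
    [0, 0, 0, 0, 40],
    [0, 0, 0, 0, 40],
    [0, 0, 0, 0, 40],
    [0, 0, 0, 0, 40],
  ],
)

```text
time: 13.43
eef_pos: [0.5416, -0.1801, 0.2165]
orientation: [3.142, -0.0, -3.14]
force: [0.7, 0.1, -4.8]
finger_gap: 0.0534
gripper_force: 35.0
```

```bash
python3 - <<'E'
from h import *
p,d=cap('scene','s4')
F=[]
for i in range(4):
    manip.capture('scene');o=manip.get_obs();F.append(o['force'])
print(np.mean(F,0),o['eef_pos'],o['finger_gap'],o['gripper_force'],o['time'])
q=cv2.imread('pics/s4.png');cv2.imwrite('pics/c4.png',cv2.resize(q[90:390,130:530],(800,600)))
E
```

```text
[-0.07625083 -0.03527318 -3.77204977] [ 0.54161766 -0.1801217   0.21666805] 0.05303036808083123 34.99949786346406 13.6833
```

View pics/c4.png

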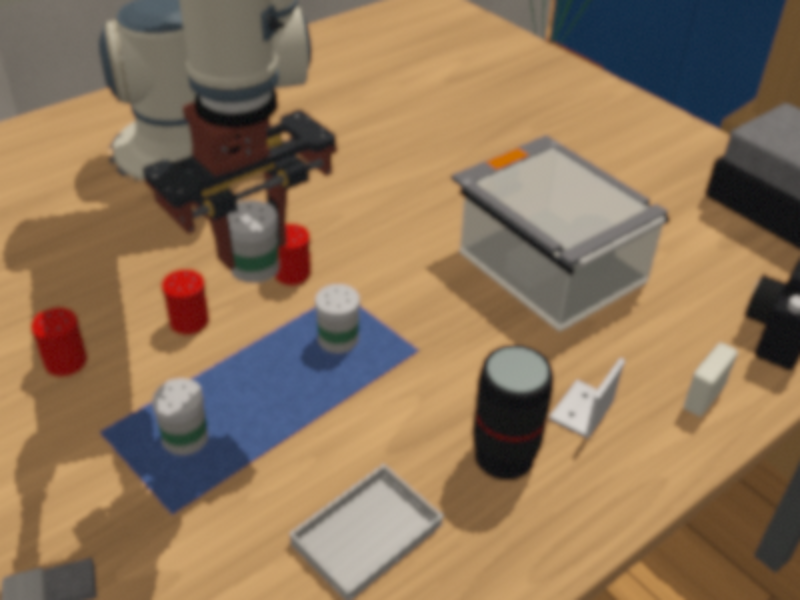

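The crop shows the heavy tin held upright at (253,240). The other two stand on the mat at (338,318) and (182,415), the lid is shut, and the lens, bracket and tray haven't moved.

```bash
python3 -c "
from plant import manip
print(manip.job_done())"
```

```text
the job is handed in; nothing more can be done
None
```

The lid is latched shut, and the job was handed in with the middle tin held upright about 20 cm up; it read 4.2 N against 1.9 N for the first tin hefted, and I didn't heft the third because only one tin is heavy.

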